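# Dry stroke check of dosing syringes

## Robot

A 6-joint arm with a two-finger parallel gripper is mounted at the origin on a cart in front of the work surface, level with it; the furniture and walls round the work are solid. World frame = base frame: x ahead of the robot, y to its left, z up, the work surface at z = 0. Lengths are in m, angles in rad, forces in N, time in s.
With the tool pointing down it reaches from about 0.35 to 0.775 m from the base axis. Payload 7.3 kg.
Tool frame: the origin (TCP) lies midway between the tips of the shut fingers; the grasp point (between the pads) lies grasp_offset behind it (grasp_offset is the distance from the TCP to the grasp point, in m); z points along the fingers, y is the line along which they close (so a half turn about z gives the same grasp; the last joint's range is limited). The gripper opens to 92 mm and grips with 3 to 60 N. Pads are 19 mm wide; open, the fingers measure 130 mm over their backs; the gripper's body (75 mm by 190 mm) begins 47 mm behind the grasp point.
Start: joints at [1.139, 0.342, 1.524, -0, 1.275, -0.146], TCP at [0.148, 0.504, 0.192] pointing down, gripper open.
Joint ranges: [-2.53, 2.53], [-0.77, 2.02], [0.04, 2.7], [-1, 4.14], [0.28, 2.66], [-3.11, 3.11]. Speed limits (rad/s): [2.57, 2.57, 3.14, 3.14, 3.14, 3.14].

## Interface

Orientations are given as [roll, pitch, yaw] about the fixed x, y, z axes, in that order (R = Rz(yaw) Ry(pitch) Rx(roll)).
In Python, from cell import * gives the robot as it stands.
- The arm moves only by the tool step_arm, never from a script. Its argument "plan" is a list of rows, each a list of 5 numbers: the closure, from -1 (fully open) to 1 (shut), then the shift along the tool's x, y, z in m, then the turn about the tool's z in rad. In form: [[hand, x, y, z, twist], ...]. A call has 1 to 20 rows; each row is the pose to reach, as a shift and turn from the pose commanded when the call began, along the tool's axes at that moment; what a row does not reach only later rows make up. A row lasts 1/8 s, in which the tool goes at most 62.5 mm and 10.7 degrees, less where a joint would pass 70% of its speed; a pose out of reach is approached as far as the arm can. A call with a gripper value outside its range is refused whole. The fingers move at their own pace and stop on an object; "grip_force" is the grip in N (left out, the last holds). Time passes only in rows, so rows that repeat a pose let the fingers close. It gives the time, the measured TCP pose, the force, the opening and the grip force at its end, in the units of the state.
- observe(): the state, without advancing time (a new reading comes with each control period).
- read_camera(name): name is "scene" or "top" or "wrist"; returns a dict with "img" (480x640x3 uint8, red, green, blue), "range_z" (480x640 float32, m along the optical axis (not along the pixel's ray), 0 where there is no reading), "fx", "fy", "cx", "cy" (pixels), "R" (3x3) and "t" (3): a world point X has camera coordinates R X + t; the wrist camera has in their place "T_tool_cam" (4x4, takes a point from camera to tool coordinates, whose origin is the TCP and whose axes are the flange's). Camera axes: x right, y down, z forward; pixel columns grow to the right and rows downward; lengths in m; the calibration is good to about 2 mm. A picture is of the moment at which its call begins: read the wrist's pose just before it.
- hand_in(): hands the job in; it is judged then, once.
The state is a dict: "time": time; "qpos": joint angles; "qvel": joint speeds; "joint_efforts": joint torques, N m; "tool_pos": TCP position; "tool_rot": TCP orientation; "contact_force": force on the tool from outside, world axes, zero at the start; "torque": the same for the moment, N m; "opening": finger opening in m; "grip_force": force on a finger pad.
Only numpy, scipy, OpenCV 4.12 (cv2) and the standard library are available. Lean on these libraries where they do the work, as an engineer would, in place of code of your own. Each camera call takes 0.05 s, during which the arm holds its last target. There are 200 camera calls.

## Task

Three washed and dried dosing syringes stand in the rack; one of them still has a dried film in its bore that binds the plunger part-way, which cannot be seen, only felt. Push the plungers of the two sound ones fully home and leave these syringes standing in the rack; do not force the one whose resistance rises before it is home, but take it out and set it gently, nozzle down, in the empty steel beaker for soaking. Never press on a syringe with more than 20 N, and leave the other things on the worktop alone.

Things in the scene. Friction and masses are not known exactly. Their poses are not given: they have to be found in the camera images.
- syringe_1: dosing syringe 1, loose, upright in a station of the rack, about 140 g (varies); glass barrel 22 mm in diameter, steel collar on top, plunger, steel nozzle below (6 mm thick, 10 mm long). Origin on the axis where barrel and nozzle meet, z up along it. The three look alike; which stands in which station changes, and any of them may be the one that binds.
- collar_1 (a point): centre of the steel collar (cylinder 30 mm in diameter, 18 mm tall) at the top of the barrel of syringe 1, where it is taken hold of; z up along the syringe. Nozzle tip 77 mm below this point. In the rack it is 81 mm above the worktop and 31 mm above the rack's top plate.
- thumb_1 (a point): centre of the upper face of the round thumb plate (26 mm in diameter, 5 mm thick) on the plunger of syringe 1; 44 mm above the collar's centre when the plunger is fully drawn, and goes down with it. Pressed from above.
- plunger_1 (a joint): how far plunger 1 is pushed in (m): 0 drawn, 0.025 home, where the rubber piston meets the barrel's bottom and yields 3 N per mm, up to 0.029. Starts at 0 to 0.005. Sound: slides at a steady 2 to 4.5 N and stays where left. Binding: from somewhere between 0.006 and 0.009 on the resistance leaps to 7 to 13 N, then climbs by about 1.3 N per mm; it stays about where left.
- nozzle_1 (a point): tip of the nozzle of syringe 1, its lowest point, on the axis
- syringe_2: dosing syringe 2, loose, upright in a station of the rack, about 140 g (varies); glass barrel 22 mm in diameter, steel collar on top, plunger, steel nozzle below (6 mm thick, 10 mm long). Origin on the axis where barrel and nozzle meet, z up along it. The three look alike; which stands in which station changes, and any of them may be the one that binds.
- collar_2 (a point): centre of the steel collar (cylinder 30 mm in diameter, 18 mm tall) at the top of the barrel of syringe 2, where it is taken hold of; z up along the syringe. Nozzle tip 77 mm below this point. In the rack it is 81 mm above the worktop and 31 mm above the rack's top plate.
- thumb_2 (a point): centre of the upper face of the round thumb plate (26 mm in diameter, 5 mm thick) on the plunger of syringe 2; 44 mm above the collar's centre when the plunger is fully drawn, and goes down with it. Pressed from above.
- plunger_2 (a joint): how far plunger 2 is pushed in (m): 0 drawn, 0.025 home, where the rubber piston meets the barrel's bottom and yields 3 N per mm, up to 0.029. Starts at 0 to 0.005. Sound: slides at a steady 2 to 4.5 N and stays where left. Binding: from somewhere between 0.006 and 0.009 on the resistance leaps to 7 to 13 N, then climbs by about 1.3 N per mm; it stays about where left.
- nozzle_2 (a point): tip of the nozzle of syringe 2, its lowest point, on the axis
- syringe_3: dosing syringe 3, loose, upright in a station of the rack, about 140 g (varies); glass barrel 22 mm in diameter, steel collar on top, plunger, steel nozzle below (6 mm thick, 10 mm long). Origin on the axis where barrel and nozzle meet, z up along it. The three look alike; which stands in which station changes, and any of them may be the one that binds.
- collar_3 (a point): centre of the steel collar (cylinder 30 mm in diameter, 18 mm tall) at the top of the barrel of syringe 3, where it is taken hold of; z up along the syringe. Nozzle tip 77 mm below this point. In the rack it is 81 mm above the worktop and 31 mm above the rack's top plate.
- thumb_3 (a point): centre of the upper face of the round thumb plate (26 mm in diameter, 5 mm thick) on the plunger of syringe 3; 44 mm above the collar's centre when the plunger is fully drawn, and goes down with it. Pressed from above.
- plunger_3 (a joint): how far plunger 3 is pushed in (m): 0 drawn, 0.025 home, where the rubber piston meets the barrel's bottom and yields 3 N per mm, up to 0.029. Starts at 0 to 0.005. Sound: slides at a steady 2 to 4.5 N and stays where left. Binding: from somewhere between 0.006 and 0.009 on the resistance leaps to 7 to 13 N, then climbs by about 1.3 N per mm; it stays about where left.
- nozzle_3 (a point): tip of the nozzle of syringe 3, its lowest point, on the axis
- rack: bench rack, fixed: dark grey base plate 70 x 215 x 14 mm, and aluminium top plate of the same outline, its top 50 mm above the worktop. Origin at the centre of the underside, y along the row of three stations at y = +70, 0, -70 mm. Each barrel passes a 26 mm hole in the top plate and stands on the base plate, its nozzle in an 11 mm hole; lifted straight up by 50 mm it is free of the rack.
- beaker: the empty steel soaking beaker as a whole, fixed; origin at the centre of its underside
- beaker_floor (a point): centre of the inner floor (4 mm above the worktop) of the empty steel soaking beaker: fixed, straight-walled, 45 mm inner diameter, 49 mm outside (55 at the flared rim)
- beaker_mouth (a point): centre of the beaker's mouth, level with its rim, 60 mm above the worktop. A syringe stood in it nozzle down leans on the rim, its collar above the rim.
- tweezers: steel tweezers 124 mm long lying in front of the rack, loose; to be left alone; origin at the centre of its underside
- weight_50: brass knob weight 24 mm in diameter, 30 mm tall, behind the rack, loose; to be left alone; origin at the centre of its underside
- glue_stick: glue stick 22 mm in diameter, 89 mm tall, standing behind the rack, loose; to be left alone; origin at the centre of its underside
- marker: marker pen 133 mm long lying in front of the rack, loose; to be left alone; origin at the centre of its underside
Not all that is in view belongs to the job. What is shaped like the syringe_2 but blue is not meant.

How it is judged:
On the way, in this order (a step that is already met when the one before it is completed fails the run):
1. one syringe's plunger has been pushed home in the rack (((value of joint plunger_1 above 0.0235 m and height (world z) of nozzle_1 below 0.008 m and angle between collar_1's own z axis and vertical below 0.1 rad and x of nozzle_1 in the frame of rack between -0.012 and 0.012 m and y of nozzle_1 in the frame of rack between -0.085 and 0.085 m) or (value of joint plunger_2 above 0.0235 m and height (world z) of nozzle_2 below 0.008 m and angle between collar_2's own z axis and vertical below 0.1 rad and x of nozzle_2 in the frame of rack between -0.012 and 0.012 m and y of nozzle_2 in the frame of rack between -0.085 and 0.085 m) or (value of joint plunger_3 above 0.0235 m and height (world z) of nozzle_3 below 0.008 m and angle between collar_3's own z axis and vertical below 0.1 rad and x of nozzle_3 in the frame of rack between -0.012 and 0.012 m and y of nozzle_3 in the frame of rack between -0.085 and 0.085 m))), for 0.2 s.
2. the plungers of two syringes are home in the rack (((value of joint each of plunger_2, plunger_3 above 0.0235 m and height (world z) of each of nozzle_2, nozzle_3 below 0.008 m and angle between each of collar_2, collar_3's own z axis and vertical below 0.1 rad and x of nozzle_2 in the frame of rack between -0.012 and 0.012 m and y of nozzle_2 in the frame of rack between -0.085 and 0.085 m and x of nozzle_3 in the frame of rack between -0.012 and 0.012 m and y of nozzle_3 in the frame of rack between -0.085 and 0.085 m) or (value of joint each of plunger_1, plunger_3 above 0.0235 m and height (world z) of each of nozzle_1, nozzle_3 below 0.008 m and angle between each of collar_1, collar_3's own z axis and vertical below 0.1 rad and x of nozzle_1 in the frame of rack between -0.012 and 0.012 m and y of nozzle_1 in the frame of rack between -0.085 and 0.085 m and x of nozzle_3 in the frame of rack between -0.012 and 0.012 m and y of nozzle_3 in the frame of rack between -0.085 and 0.085 m) or (value of joint each of plunger_1, plunger_2 above 0.0235 m and height (world z) of each of nozzle_1, nozzle_2 below 0.008 m and angle between each of collar_1, collar_2's own z axis and vertical below 0.1 rad and x of nozzle_1 in the frame of rack between -0.012 and 0.012 m and y of nozzle_1 in the frame of rack between -0.085 and 0.085 m and x of nozzle_2 in the frame of rack between -0.012 and 0.012 m and y of nozzle_2 in the frame of rack between -0.085 and 0.085 m))), for 0.2 s.
At the end, for the whole second after the job is handed in: Two syringes stand in the rack (tilt under 0.1 rad, nozzle tip under 8 mm above the worktop), plungers pushed in over 23.5 mm; the third, the one that binds, stands nozzle down in the beaker (tip within 23 mm of its axis and under 15 mm above the worktop, tilt under 0.6 rad) (((value of joint each of plunger_2, plunger_3 above 0.0235 m and height (world z) of each of nozzle_2, nozzle_3 below 0.008 m and angle between each of collar_2, collar_3's own z axis and vertical below 0.1 rad and x of nozzle_2 in the frame of rack between -0.012 and 0.012 m and y of nozzle_2 in the frame of rack between -0.085 and 0.085 m and x of nozzle_3 in the frame of rack between -0.012 and 0.012 m and y of nozzle_3 in the frame of rack between -0.085 and 0.085 m and horizontal distance between nozzle_1 and beaker_floor below 0.023 m and height (world z) of nozzle_1 below 0.015 m and angle between collar_1's own z axis and vertical below 0.6 rad) or (value of joint each of plunger_1, plunger_3 above 0.0235 m and height (world z) of each of nozzle_1, nozzle_3 below 0.008 m and angle between each of collar_1, collar_3's own z axis and vertical below 0.1 rad and x of nozzle_1 in the frame of rack between -0.012 and 0.012 m and y of nozzle_1 in the frame of rack between -0.085 and 0.085 m and x of nozzle_3 in the frame of rack between -0.012 and 0.012 m and y of nozzle_3 in the frame of rack between -0.085 and 0.085 m and horizontal distance between nozzle_2 and beaker_floor below 0.023 m and height (world z) of nozzle_2 below 0.015 m and angle between collar_2's own z axis and vertical below 0.6 rad) or (value of joint each of plunger_1, plunger_2 above 0.0235 m and height (world z) of each of nozzle_1, nozzle_2 below 0.008 m and angle between each of collar_1, collar_2's own z axis and vertical below 0.1 rad and x of nozzle_1 in the frame of rack between -0.012 and 0.012 m and y of nozzle_1 in the frame of rack between -0.085 and 0.085 m and x of nozzle_2 in the frame of rack between -0.012 and 0.012 m and y of nozzle_2 in the frame of rack between -0.085 and 0.085 m and horizontal distance between nozzle_3 and beaker_floor below 0.023 m and height (world z) of nozzle_3 below 0.015 m and angle between collar_3's own z axis and vertical below 0.6 rad))); the robot touches nothing.
It fails at once if a syringe is pressed into the rack with more than 21.5 N (20 N from above and its own weight) (contact force between any of syringe_1, syringe_2, syringe_3 and rack above 21.5 N).
It fails at once if a syringe is dropped into the beaker: it moves at over 0.6 m/s (a fall of about 20 mm) with its nozzle inside ((linear speed of syringe_1 above 0.6 m/s and horizontal distance between nozzle_1 and beaker_floor below 0.03 m and height (world z) of nozzle_1 below 0.055 m) or (linear speed of syringe_2 above 0.6 m/s and horizontal distance between nozzle_2 and beaker_floor below 0.03 m and height (world z) of nozzle_2 below 0.055 m) or (linear speed of syringe_3 above 0.6 m/s and horizontal distance between nozzle_3 and beaker_floor below 0.03 m and height (world z) of nozzle_3 below 0.055 m)).
It fails at once if a syringe is tipped over (angle between any of collar_1, collar_2, collar_3's own z axis and vertical above 0.9 rad).
It fails at once if one of the other things (tweezers, weight, glue stick, marker) is moved by more than 20 mm (distance of any of tweezers, weight_50, glue_stick, marker from where it was at the start of the episode above 0.02 m).
It also fails if it takes over 62 s, if anything falls off the work surface, if the arm or the gripper's body presses on something with over 40 N, if the wrist force passes 120 N, or if a joint passes its speed limit or range.

## Working session

There is one attempt and no reset: what is moved stays moved. The work goes in short steps, Python scripts to look and compute and a tool call to move; the robot and the scene stay as the last step left them, time stands still between calls to the robot, and variables do not carry over. Pictures are saved under pics/ and viewed, at most 10 in all, crops included, and the job is handed in when it is done.

Besides the shell and the picture viewer there is one more tool, called after ">>>" as name(argument=value, ...) on one line, values as JSON. step_arm: Moves the arm, as the interface text tells. Its arguments: {"type":"object","properties":{"plan":{"type":"array","items":{"type":"array","items":{"type":"number"}}},"grip_force":{"type":"number"}},"required":["plan"]}

```bash
mkdir -p pics; python3 - <<'E'
from cell import *
import cv2,numpy as np
s=observe();print(s)
for n in("scene","top"):
    c=read_camera(n);cv2.imwrite(f"pics/{n}0.png",c["img"][...,::-1]);np.savez(f"{n}0.npz",**c)
    print(n,c["fx"],c["cx"],c["cy"],(-c["R"].T@c["t"]).round(3),c["R"].round(2).tolist())
E
```

```text
{'time': 0.0, 'qpos': array([ 1.13897396e+00,  3.42729067e-01,  1.52502732e+00, -3.55587604e-06,
        1.27540389e+00, -1.45986899e-01]), 'qvel': array([ 0.00029698,  0.00093968, -0.00058721, -0.00029499,  0.00096875,
       -0.0002202 ]), 'joint_efforts': array([-1.28937638e-03, -4.31252611e+01, -2.44217134e+01,  7.16993446e-02,
        5.59837196e-02, -9.65028471e-05]), 'tool_pos': array([0.1478037 , 0.50327697, 0.19123812]), 'tool_rot': array([-3.14004121e+00, -2.24676448e-04,  2.85575804e+00]), 'contact_force': array([-0.23319386,  0.52755692, -0.3537801 ]), 'torque': array([ 0.01585433,  0.03027664, -0.01009166]), 'grip_force': 0.0, 'opening': 0.09186388287431474}
scene 458.3260762076267 326.2464881945605 241.75750311281303 [-0.05  -0.308  0.795] [[0.34, -0.94, 0.0], [-0.7, -0.26, -0.67], [0.63, 0.22, -0.75]]
top 603.7423727440251 316.0244925585706 225.00458912677954 [ 0.345 -0.127  1.105] [[-0.01, -1.0, -0.0], [-0.98, 0.01, -0.18], [0.18, 0.0, -0.98]]
```

View pics/scene0.png

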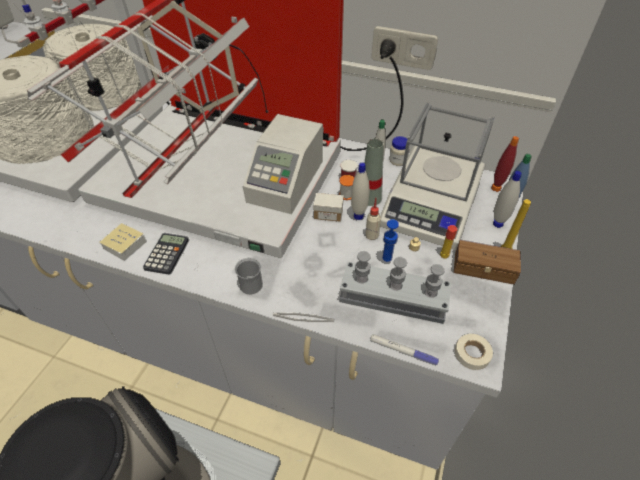

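View pics/top0.png

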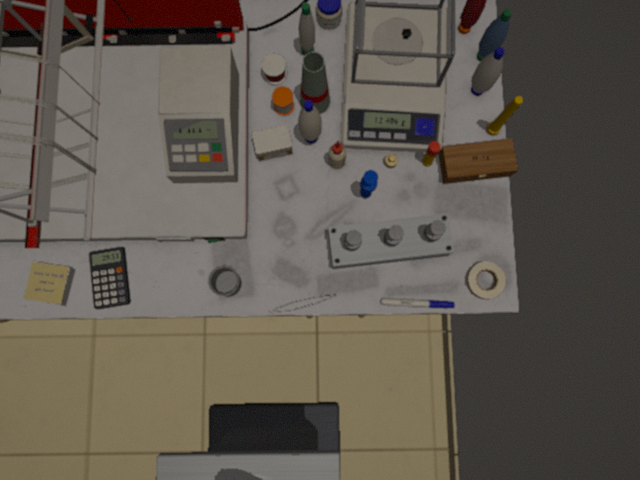

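The scene view shows three steel-collared syringes in the rack at (363,265), (398,272) and (434,280). The top view shows them at (352,238), (394,235) and (435,229).

Possible mix-ups, by top pixel:
- blue syringe decoy (368,183)
- glue stick (430,152)
- brass weight (391,160)
- bottle (337,153)

I choose the three grey ones in the rack. The beaker is the steel cup at (226,282).

```bash
cat > h.py <<'E'
import numpy as np,cv2
def cloud(c,box=None):
    z=c["range_z"];v,u=np.mgrid[:480,:640]
    P=np.stack([(u-c["cx"])/c["fx"]*z,(v-c["cy"])/c["fy"]*z,z],-1)
    W=(P-c["t"])@c["R"]; W[z==0]=np.nan
    return W
def fit(xy):
    (x,y),r=cv2.minEnclosingCircle(xy.astype(np.float32)); return x,y,r
E
python3 - <<'E'
from h import *
for n in("top","scene"):
    c=np.load(n+"0.npz");W=cloud(c);v,u=np.mgrid[:480,:640]
    Z=W[...,2]
    if n=="top": roi=(u>320)&(u<460)&(v>205)&(v<272);rb=(abs(u-226)<25)&(abs(v-282)<25)
    else: roi=(u>335)&(u<455)&(v>245)&(v<320);rb=(abs(u-249)<20)&(abs(v-275)<25)
    m=roi&(abs(Z-.05)<.006)
    print(n,"rack",cv2.minAreaRect(W[m][:,:2].astype(np.float32)*1000),np.median(Z[m]))
    m=(roi&(Z>.095)).astype(np.uint8)
    k,l,st,ce=cv2.connectedComponentsWithStats(m)
    for i in range(1,k):
        if st[i,4]<20:continue
        p=W[l==i];top=np.percentile(p[:,2],80);q=p[p[:,2]>top-.006]
        print("thumb",ce[i].round(),st[i,4],top.round(4),np.round(fit(q[:,:2]),4),q[:,:2].mean(0).round(4))
    p=W[rb&(Z>.052)&(Z<.07)];print("beaker rim",np.round(fit(p[:,:2]),4),len(p),np.median(p[:,2]))
    mm=rb&(Z<.02); print(np.nanmin(Z[rb]))
c=np.load("top0.npz")["img"];cv2.imwrite("pics/crop.png",cv2.resize(c[140:320,200:480],None,fx=2.8,fy=2.8)[...,::-1])
E
```

```text
top rack ((514.7893676757812, -258.3279724121094), (70.84696197509766, 215.5895233154297), 5.808021545410156) 0.05037573302386559
thumb [438. 228.] 183 0.1249 [ 0.5217 -0.3275  0.0129] [ 0.5216 -0.3272]
thumb [396. 233.] 189 0.1251 [ 0.5146 -0.2578  0.013 ] [ 0.5143 -0.2576]
thumb [354. 238.] 183 0.1226 [ 0.5074 -0.1886  0.0129] [ 0.5073 -0.1882]
beaker rim [0.445  0.0359 0.0274] 251 0.0584067562642516
-0.006985683663291552
scene rack ((547.5018920898438, -252.77407836914062), (138.3595733642578, 214.9637908935547), 5.595363616943359) 0.050530765035126664
thumb [364. 257.] 131 0.1224 [ 0.5075 -0.1873  0.0135] [ 0.5067 -0.1868]
thumb [400. 263.] 139 0.1249 [ 0.5144 -0.2561  0.0134] [ 0.5137 -0.2562]
thumb [437. 270.] 146 0.1243 [ 0.5219 -0.3262  0.0134] [ 0.5208 -0.326 ]
beaker rim [0.4456 0.0372 0.0275] 201 0.058495296325181585
-0.0026440282193592275
```

View pics/crop.png

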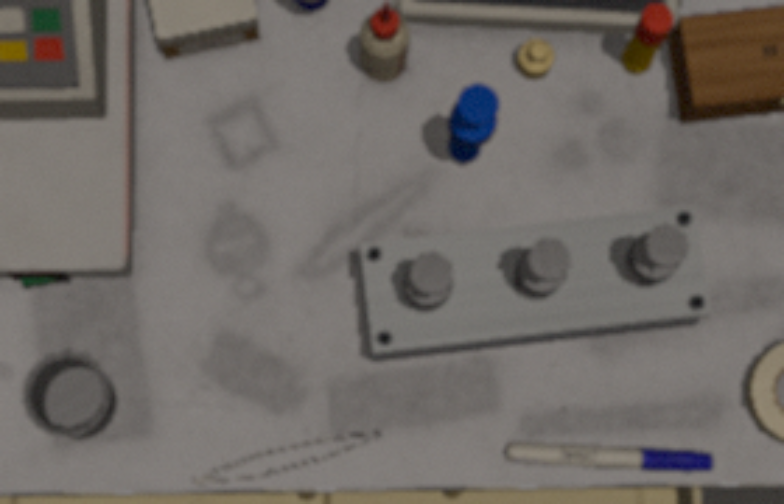

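The crop confirms the three grey syringes at (430,278), (545,265) and (655,250) in the rack, with the blue decoy apart at (472,120). The rack measures 70.8 x 215.6 mm, its top is at 0.050, and the thumb heights are plausible. I'm moving above station A with the fingers shut.

```bash
cat >> h.py <<'E'
def delta(s,p,yaw=None):
    from scipy.spatial.transform import Rotation as Ro
    R=Ro.from_euler("xyz",s["tool_rot"]).as_matrix(); d=R.T@(np.array(p)-s["tool_pos"])
    tw=None if yaw is None else -((yaw-s["tool_rot"][2]+np.pi/2)%np.pi-np.pi/2)
    return d.round(4),tw
E
python3 - <<'E'
from cell import *
from h import *
print(grasp_offset if 'grasp_offset' in globals() else None)
print(delta(observe(),[.5075,-.188,.16],3.243))
E
```

```text
0.0188
(array([-0.54  , -0.5618,  0.0319]), np.float64(-0.38723656636650183))
```

>>> step_arm(plan=[[1,-0.54,-0.562,0,-0.387],[1,-0.54,-0.562,0,-0.387],[1,-0.54,-0.562,0,-0.387],[1,-0.54,-0.562,0,-0.387],[1,-0.54,-0.562,0,-0.387],[1,-0.54,-0.562,0,-0.387],[1,-0.54,-0.562,0,-0.387],[1,-0.54,-0.562,0,-0.387],[1,-0.54,-0.562,0,-0.387],[1,-0.54,-0.562,0,-0.387],[1,-0.54,-0.562,0,-0.387],[1,-0.54,-0.562,0,-0.387],[1,-0.54,-0.562,0,-0.387],[1,-0.54,-0.562,0.032,-0.387],[1,-0.54,-0.562,0.032,-0.387],[1,-0.54,-0.562,0.032,-0.387],[1,-0.54,-0.562,0.032,-0.387]])

```text
time: 2.22
tool_pos: [0.5082, -0.1875, 0.1612]
tool_rot: [-3.14, 0.002, -3.04]
contact_force: [-0.4, 0.4, -1.2]
opening: 0.0001
grip_force: 0.0
```

```bash
python3 - <<'E'
from cell import *
from h import *
s=observe();print(s["qpos"].round(2),s["contact_force"],delta(s,[.5075,-.1885,.1235],3.243))
c=read_camera("wrist");np.savez("w0.npz",**c);cv2.imwrite("pics/w0.png",c["img"][...,::-1])
from scipy.spatial.transform import Rotation as Ro
T=np.eye(4);T[:3,:3]=Ro.from_euler("xyz",s["tool_rot"]).as_matrix();T[:3,3]=s["tool_pos"];M=T@c["T_tool_cam"]
z=c["range_z"];v,u=np.mgrid[:480,:640]
W=np.stack([(u-c["cx"])/c["fx"]*z,(v-c["cy"])/c["fy"]*z,z],-1)@M[:3,:3].T+M[:3,3]
for y,x in((-.188,.5075),(-.2578,.5147),(-.328,.5218)):
    m=(z>0)&(np.hypot(W[...,0]-x,W[...,1]-y)<.022)&(W[...,2]>.095)&(W[...,2]<.14)
    p=W[m]
    if len(p)>20:
        t=np.percentile(p[:,2],70);q=p[abs(p[:,2]-t)<.004];print(len(q),t,fit(q[:,:2]))
E
```

```text
[-0.5   0.4   1.53  0.    1.21 -2.17] [-0.40643261  0.44191808 -1.23170165] (array([ 0.0009, -0.0008,  0.0377]), np.float64(0.000546038067044563))
1116 0.120445579611316 (0.5080034732818604, -0.18720850348472595, 0.012990470044314861)
1156 0.12332655048582045 (0.5150274038314819, -0.25691813230514526, 0.01328984647989273)
1190 0.12278187735134818 (0.5217180252075195, -0.3259335160255432, 0.013421258889138699)
```

>>> step_arm(plan=[[1,0,0,0.03,0],[1,0,0,0.034,0],[1,0,0,0.036,0],[1,0,0,0.037,0],[1,0,0,0.038,0],[1,0,0,0.039,0],[1,0,0,0.04,0],[1,0,0,0.041,0],[1,0,0,0.042,0],[1,0,0,0.043,0],[1,0,0,0.044,0]])

```text
time: 3.65
tool_pos: [0.5076, -0.1877, 0.1158]
tool_rot: [3.141, -0.0, -3.04]
contact_force: [1.0, 1.0, 0.3]
opening: 0.0005
grip_force: 0.0
```

>>> step_arm(plan=[[1,0,0,0.001,0],[1,0,0,0.002,0]])

```text
time: 3.9
tool_pos: [0.5076, -0.1877, 0.1138]
tool_rot: [3.141, 0.0, -3.04]
contact_force: [-0.1, -0.7, -1.0]
opening: 0.0005
grip_force: 0.0
```

```bash
python3 - <<'E'
from cell import *
for i in range(4):
    read_camera("top"); s=observe();print(s["tool_pos"].round(4),s["contact_force"].round(2))
E
```

```text
[ 0.5076 -0.1877  0.1137] [ 0.46  0.27 -0.63]
[ 0.5076 -0.1877  0.1138] [-0.81 -0.24 -0.84]
[ 0.5076 -0.1877  0.1138] [ 0.89  0.38 -0.34]
[ 0.5076 -0.1877  0.1139] [ 0.28  0.75 -0.13]
```

```bash
python3 - <<'E'
from cell import *
from h import *
c=read_camera("scene");cv2.imwrite("pics/s1.png",cv2.resize(c["img"][140:340,280:500],None,fx=3,fy=3)[...,::-1])
E
```

```text
(no output)
```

View pics/s1.png

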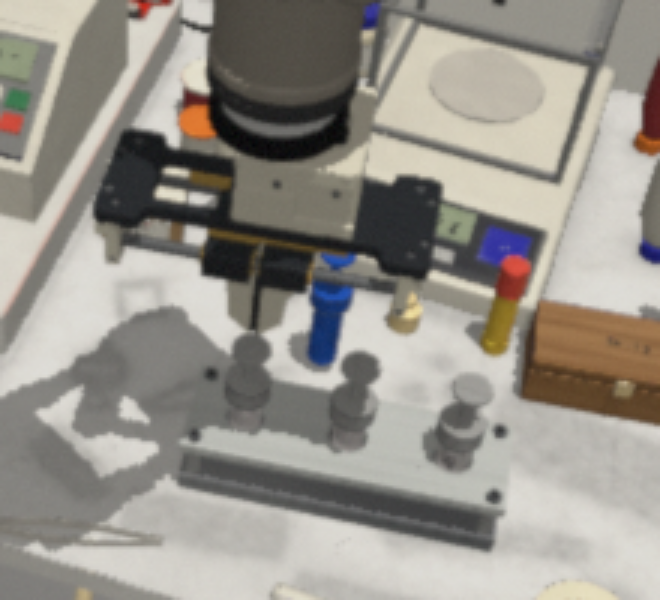

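The fingers at crop (255,330) sit on or near thumb A (250,347), but there is almost no force. I'll measure the thumb heights.

```bash
cat >> h.py <<'E'
def thumbs():
    from cell import read_camera,observe
    for n in("scene","top"):
        W=cloud(read_camera(n))
        for k,(x,y) in dict(A=(.5076,-.1880),B=(.5147,-.2572),C=(.5218,-.3270)).items():
            m=(np.hypot(W[...,0]-x,W[...,1]-y)<.010)&(W[...,2]<.14)
            p=W[m][:,2]; p=p[p>.07]
            print(n,k,len(p),np.percentile(p,[25,50,75]).round(4) if len(p) else None)
E
python3 -c "
from h import *
thumbs()"
```

```text
scene A 133 [0.0915 0.1188 0.1217]
scene B 139 [0.0913 0.1054 0.1237]
scene C 147 [0.0911 0.1207 0.1237]
top A 0 None
top B 0 None
top C 152 [0.1208 0.1229 0.1244]
```

```bash
python3 - <<'E'
from cell import *
from h import *
s=observe();c=read_camera("scene")
for p in (s["tool_pos"],[.5076,-.188,.122],[.5076,-.188,.114]):
    q=c["R"]@np.array(p)+c["t"];u,v=c["fx"]*q[0]/q[2]+c["cx"],c["fy"]*q[1]/q[2]+c["cy"];print(u,v,(u-280)*3,(v-140)*3)
c0=np.load("scene0.npz");W=cloud(c);W0=cloud(c0)
print((W[246:266:2,356:374:3,2]*1000).round());print((W0[246:266:2,356:374:3,2]*1000).round())
i=np.hstack([c0["img"][225:300,330:410],c["img"][225:300,330:410]]);cv2.imwrite("pics/s2.png",cv2.resize(i,None,fx=5,fy=5)[...,::-1])
E
```

```text
363.9642506873115 258.07714861679887 251.89275206193452 354.2314458503966
364.3668880996179 255.47237792939865 253.10066429885364 346.41713378819594
364.0914974811074 258.1379085730633 252.27449244332223 354.41372571919
[[  0. 159. 160. 160. 165. 166.]
 [  2.   2. 155. 155. 160. 160.]
 [  0.  -1. 148. 150.   0.   2.]
 [  3. 122. 120. 121. 121.   2.]
 [ -1. 122. 122. 121. 120.   1.]
 [ -0. 122. 121. 121. 122.  -1.]
 [ -1. 120. 122. 121. 122.   5.]
 [  1.  nan 121. 121. 119.  -1.]
 [ -3.  91. 106.  90.  90.   4.]
 [ 92.  91.  98.  94.  90.   1.]]
[[  4.  -0.   1.   1.   2.   2.]
 [  1.   2.  -2.   1.  -1.   2.]
 [  2.   3.   1.   1.   1.   3.]
 [  1. 121. 122. 122. 120.   3.]
 [ -1. 121. 119. 120. 122.   2.]
 [  1. 122. 124. 120. 119.  -0.]
 [ -0. 123. 122. 123. 121.   3.]
 [ -1. 117. 122. 120. 121.   1.]
 [  2.  91. 102.  92.  91.   2.]
 [ 89.  93.  97.  89.  90.   3.]]
```

View pics/s2.png

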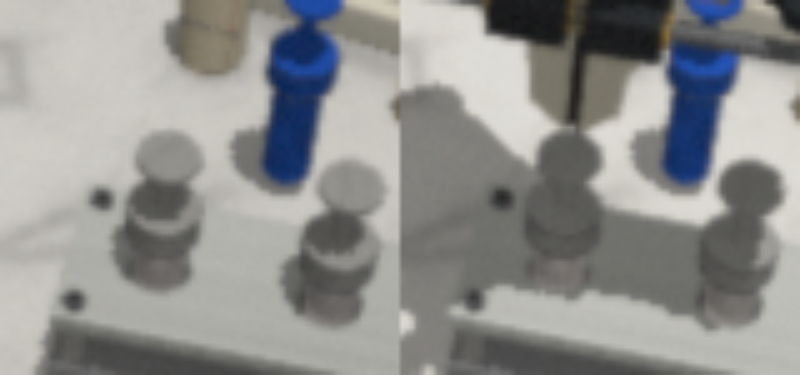

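Thumb A hasn't moved: its top is still at z≈0.121 (crop (570,160)), and the finger tip ends above it. So I'll measure where the fingers really are.

```bash
python3 - <<'E'
from cell import *
from h import *
s=observe();print(s["tool_pos"],s["tool_rot"],s["qpos"])
c=read_camera("scene");W=cloud(c)
for v in range(236,254,2): print(v,[(W[v,u]*1000).round().tolist() for u in (358,361,364,367,371)])
c=read_camera("wrist");print(c["T_tool_cam"].round(3).tolist())
cv2.imwrite("pics/w1.png",c["img"][...,::-1])
E
```

```text
[ 0.50768386 -0.18772784  0.11394272] [ 3.14155813e+00  1.34734243e-04 -3.04042213e+00] [-4.95868700e-01  4.45464872e-01  1.59376600e+00  1.16897187e-04
  1.10226977e+00 -2.16788833e+00]
236 [[496.0, -175.0, 184.0], [495.0, -181.0, 187.0], [494.0, -187.0, 190.0], [495.0, -192.0, 192.0], [498.0, -198.0, 191.0]]
238 [[495.0, -176.0, 180.0], [496.0, -181.0, 181.0], [497.0, -186.0, 182.0], [496.0, -192.0, 185.0], [497.0, -199.0, 187.0]]
240 [[496.0, -176.0, 174.0], [495.0, -181.0, 177.0], [497.0, -187.0, 177.0], [496.0, -192.0, 180.0], [497.0, -199.0, 181.0]]
242 [[496.0, -176.0, 168.0], [495.0, -182.0, 172.0], [499.0, -187.0, 170.0], [497.0, -193.0, 174.0], [498.0, -200.0, 176.0]]
244 [[495.0, -177.0, 164.0], [497.0, -182.0, 164.0], [499.0, -187.0, 164.0], [495.0, -193.0, 170.0], [499.0, -200.0, 170.0]]
246 [[495.0, -177.0, 158.0], [496.0, -182.0, 160.0], [497.0, -188.0, 161.0], [499.0, -193.0, 161.0], [496.0, -201.0, 167.0]]
248 [[623.0, -146.0, 2.0], [496.0, -183.0, 154.0], [498.0, -188.0, 154.0], [498.0, -194.0, 156.0], [498.0, -201.0, 159.0]]
250 [[618.0, -148.0, 2.0], [620.0, -155.0, 2.0], [625.0, -160.0, -1.0], [496.0, -194.0, 153.0], [627.0, -176.0, 3.0]]
252 [[612.0, -150.0, 1.0], [513.0, -180.0, 123.0], [517.0, -185.0, 121.0], [518.0, -190.0, 121.0], [622.0, -178.0, 2.0]]
[[0.0, -0.963, -0.27, 0.073], [1.0, 0.0, -0.0, -0.0], [0.001, -0.27, 0.963, -0.192], [0.0, 0.0, 0.0, 1.0]]
```

View pics/w1.png

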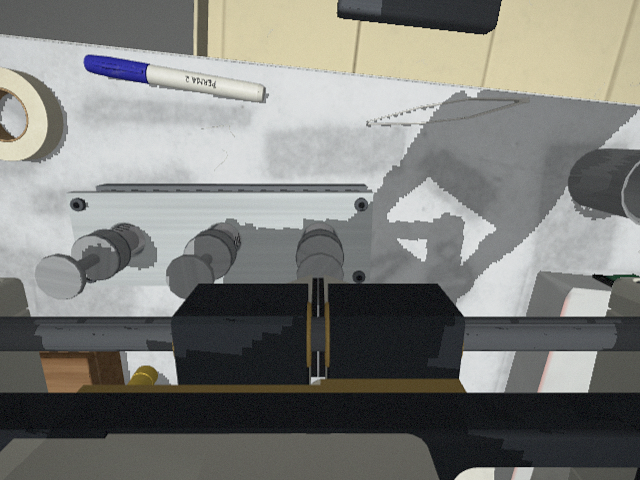

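The wrist view shows the closed finger tips at about (318,282), above thumb A at (320,262). I'll get the tip depth in the tool frame.

```bash
python3 - <<'E'
from cell import *
from h import *
c=read_camera("wrist");z=c["range_z"];v,u=np.mgrid[:480,:640]
P=np.stack([(u-c["cx"])/c["fx"]*z,(v-c["cy"])/c["fy"]*z,z],-1)@c["T_tool_cam"][:3,:3].T+c["T_tool_cam"][:3,3]
for r in range(262,300,3): print(r,[(P[r,k]*1000).round().tolist() for k in (300,312,318,325,335)])
E
```

```text
262 [[6.0, -10.0, -3.0], [7.0, -4.0, -6.0], [8.0, -0.0, -7.0], [7.0, 3.0, -6.0], [7.0, 9.0, -6.0]]
265 [[6.0, -10.0, -6.0], [6.0, -4.0, -5.0], [6.0, -0.0, -6.0], [6.0, 3.0, -6.0], [6.0, 9.0, -6.0]]
268 [[4.0, -10.0, -6.0], [4.0, -4.0, -7.0], [4.0, -0.0, -7.0], [5.0, 3.0, -8.0], [4.0, 9.0, -6.0]]
271 [[2.0, -10.0, -6.0], [3.0, -4.0, -7.0], [2.0, -0.0, -6.0], [2.0, 3.0, -6.0], [2.0, 9.0, -6.0]]
274 [[1.0, -10.0, -6.0], [1.0, -4.0, -6.0], [1.0, -0.0, -6.0], [12.0, 3.0, -34.0], [1.0, 9.0, -6.0]]
277 [[-1.0, -10.0, -6.0], [10.0, -3.0, -35.0], [-1.0, -0.0, -6.0], [12.0, 3.0, -38.0], [-1.0, 9.0, -7.0]]
280 [[12.0, -8.0, -41.0], [10.0, -3.0, -38.0], [11.0, -0.0, -39.0], [12.0, 3.0, -42.0], [11.0, 7.0, -41.0]]
283 [[37.0, -5.0, -105.0], [10.0, -3.0, -42.0], [10.0, -0.0, -41.0], [12.0, 3.0, -45.0], [37.0, 4.0, -106.0]]
286 [[37.0, -5.0, -107.0], [10.0, -3.0, -45.0], [10.0, -0.0, -45.0], [12.0, 3.0, -48.0], [37.0, 4.0, -107.0]]
289 [[37.0, -5.0, -109.0], [11.0, -3.0, -49.0], [10.0, -0.0, -48.0], [12.0, 2.0, -51.0], [37.0, 4.0, -109.0]]
292 [[37.0, -5.0, -111.0], [10.0, -3.0, -51.0], [9.0, -0.0, -48.0], [12.0, 2.0, -54.0], [37.0, 4.0, -111.0]]
295 [[37.0, -5.0, -113.0], [10.0, -3.0, -55.0], [8.0, -0.0, -49.0], [11.0, 2.0, -56.0], [37.0, 4.0, -113.0]]
298 [[37.0, -5.0, -114.0], [10.0, -3.0, -56.0], [7.0, -0.0, -50.0], [12.0, 2.0, -60.0], [37.0, 3.0, -114.0]]
```

Both cameras agree that the real tips lie about 34 mm behind the reported TCP: the wrist gives −34 mm, and the scene gives tip z≈0.148 at TCP 0.114. So there has been no contact yet. I'll continue down slowly, watching the force.

>>> step_arm(plan=[[1,0,0,0.015,0],[1,0,0,0.02,0],[1,0,0,0.022,0],[1,0,0,0.023,0],[1,0,0,0.024,0],[1,0,0,0.025,0],[1,0,0,0.026,0],[1,0,0,0.027,0],[1,0,0,0.028,0]])

```text
time: 5.58
tool_pos: [0.5077, -0.1878, 0.086]
tool_rot: [-3.142, 0.0, -3.04]
contact_force: [-0.4, 0.6, 2.4]
opening: 0.0007
grip_force: 1.4
```

>>> step_arm(plan=[[1,0,0,0.001,0],[1,0,0,0.002,0]])

```text
time: 5.82
tool_pos: [0.5078, -0.1878, 0.0841]
tool_rot: [-3.141, 0.001, -3.04]
contact_force: [-0.4, 0.6, 2.3]
opening: 0.0002
grip_force: 1.4
```

>>> step_arm(plan=[[1,0,0,0.001,0],[1,0,0,0.002,0]])

```text
time: 6.08
tool_pos: [0.5077, -0.1877, 0.0819]
tool_rot: [-3.142, 0.0, -3.04]
contact_force: [-0.8, 0.5, 2.8]
opening: 0.0005
grip_force: 1.4
```

>>> step_arm(plan=[[1,0,0,0.001,0],[1,0,0,0.002,0]])

```text
time: 6.32
tool_pos: [0.5077, -0.1877, 0.0799]
tool_rot: [3.142, 0.0, -3.04]
contact_force: [0.3, 0.1, 3.4]
opening: 0.0001
grip_force: 1.4
```

>>> step_arm(plan=[[1,0,0,0.001,0],[1,0,0,0.002,0]])

```text
time: 6.58
tool_pos: [0.5076, -0.1877, 0.0778]
tool_rot: [3.141, 0.0, -3.04]
contact_force: [0.6, -0.8, 2.9]
opening: 0.0003
grip_force: 1.4
```

>>> step_arm(plan=[[1,0,0,0.0015,0],[1,0,0,0.003,0],[1,0,0,0.0045,0],[1,0,0,0.006,0],[1,0,0,0.0075,0],[1,0,0,0.009,0],[1,0,0,0.01,0],[1,0,0,0.011,0]])

```text
time: 7.58
tool_pos: [0.5077, -0.1877, 0.0668]
tool_rot: [3.142, 0.0, -3.04]
contact_force: [0.4, -0.0, 2.5]
opening: 0.0004
grip_force: 1.4
```

>>> step_arm(plan=[[1,0,0,0.001,0],[1,0,0,0.001,0]])

```text
time: 7.82
tool_pos: [0.5076, -0.1877, 0.0657]
tool_rot: [3.141, -0.0, -3.04]
contact_force: [0.3, 0.4, 2.0]
opening: 0.0004
grip_force: 0.8
```

>>> step_arm(plan=[[1,0,0,0.001,0],[1,0,0,0.001,0]])

```text
time: 8.07
tool_pos: [0.5076, -0.1877, 0.0649]
tool_rot: [3.141, 0.0, -3.04]
contact_force: [0.3, -0.2, 3.0]
opening: 0.0004
grip_force: 1.4
```

>>> step_arm(plan=[[1,0,0,0.001,0],[1,0,0,0.001,0]])

```text
time: 8.32
tool_pos: [0.5078, -0.1878, 0.0641]
tool_rot: [-3.141, 0.0, -3.04]
contact_force: [-0.5, 0.3, 4.7]
opening: 0.0003
grip_force: 2.4
```

>>> step_arm(plan=[[1,0,0,0.001,0],[1,0,0,0.001,0]])

```text
time: 8.57
tool_pos: [0.5079, -0.1879, 0.0634]
tool_rot: [-3.141, 0.001, -3.04]
contact_force: [-0.6, 0.3, 6.3]
opening: 0.0001
grip_force: 3.4
```

Station A is sound and home, with the force rising from TCP ≈0.0647. Next is B.

>>> step_arm(plan=[[1,0,0,-0.02,0],[1,0,0,-0.045,0],[1,0,-0.03,-0.045,0],[1,0,-0.07,-0.045,0],[1,0,-0.07,-0.045,0],[1,0,-0.07,-0.032,0],[1,0,-0.07,-0.029,0],[1,0,-0.07,-0.028,0],[1,0,-0.07,-0.027,0],[1,0,-0.07,-0.026,0],[1,0,-0.07,-0.025,0],[1,0,-0.07,-0.024,0],[1,0,-0.07,-0.023,0]])

```text
time: 10.2
tool_pos: [0.5149, -0.2575, 0.0861]
tool_rot: [-3.141, 0.001, -3.04]
contact_force: [0.4, 0.1, 3.3]
opening: 0.0005
grip_force: 1.6
```

>>> step_arm(plan=[[1,0,0,0.001,0],[1,0,0,0.002,0]])

```text
time: 10.45
tool_pos: [0.5148, -0.2574, 0.0839]
tool_rot: [-3.142, 0.0, -3.04]
contact_force: [0.4, -0.3, 3.5]
opening: 0.0004
grip_force: 1.6
```

>>> step_arm(plan=[[1,0,0,0.001,0],[1,0,0,0.001,0]])

```text
time: 10.7
tool_pos: [0.5151, -0.2577, 0.0835]
tool_rot: [-3.141, 0.001, -3.04]
contact_force: [0.3, -0.3, 7.0]
opening: 0.0005
grip_force: 3.5
```

>>> step_arm(plan=[[1,0,0,0.001,0],[1,0,0,0.001,0]])

```text
time: 10.95
tool_pos: [0.5153, -0.2578, 0.0829]
tool_rot: [-3.14, 0.001, -3.04]
contact_force: [-0.2, 1.0, 8.8]
opening: 0.0005
grip_force: 4.3
```

B binds: the resistance rises at about 6 mm. I'm leaving it and moving to C.

>>> step_arm(plan=[[1,0,0,-0.025,0],[1,0,0,-0.025,0],[1,0,-0.03,-0.025,0],[1,0,-0.07,-0.025,0],[1,0,-0.07,-0.025,0],[1,0,-0.07,-0.012,0],[1,0,-0.07,-0.009,0],[1,0,-0.07,-0.008,0],[1,0,-0.07,-0.007,0],[1,0,-0.07,-0.006,0],[1,0,-0.07,-0.005,0],[1,0,-0.07,-0.004,0],[1,0,-0.07,-0.002,0],[1,0,-0.07,-0.001,0]])

```text
time: 12.7
tool_pos: [0.5218, -0.327, 0.0828]
tool_rot: [3.142, 0.0, -3.04]
contact_force: [0.1, -1.0, 3.2]
opening: 0.0005
grip_force: 1.2
```

>>> step_arm(plan=[[1,0,0,0.001,0],[1,0,0,0.002,0]])

```text
time: 12.95
tool_pos: [0.5218, -0.327, 0.0809]
tool_rot: [-3.142, 0.0, -3.04]
contact_force: [0.4, -0.2, 3.5]
opening: 0.0006
grip_force: 1.2
```

>>> step_arm(plan=[[1,0,0,0.001,0],[1,0,0,0.002,0]])

```text
time: 13.2
tool_pos: [0.5218, -0.327, 0.0788]
tool_rot: [3.142, 0.0, -3.04]
contact_force: [0.7, -0.2, 2.8]
opening: 0.0005
grip_force: 1.2
```

>>> step_arm(plan=[[1,0,0,0.001,0],[1,0,0,0.002,0]])

```text
time: 13.45
tool_pos: [0.5218, -0.327, 0.0768]
tool_rot: [3.142, 0.0, -3.04]
contact_force: [0.1, 0.0, 3.4]
opening: 0.0006
grip_force: 1.2
```

C is sound. I'll push it home to TCP ≈0.0645, then another 1–2 mm.

>>> step_arm(plan=[[1,0,0,0.0015,0],[1,0,0,0.003,0],[1,0,0,0.0045,0],[1,0,0,0.006,0],[1,0,0,0.0075,0],[1,0,0,0.009,0],[1,0,0,0.0105,0],[1,0,0,0.012,0],[1,0,0,0.0125,0],[1,0,0,0.013,0]])

```text
time: 14.7
tool_pos: [0.522, -0.3271, 0.0643]
tool_rot: [-3.141, 0.001, -3.04]
contact_force: [-0.0, -0.1, 5.5]
opening: 0.0005
grip_force: 2.9
```

>>> step_arm(plan=[[1,0,0,0.0005,0],[1,0,0,0.001,0],[1,0,0,0.001,0]])

```text
time: 15.08
tool_pos: [0.5221, -0.3272, 0.0636]
tool_rot: [-3.141, 0.001, -3.04]
contact_force: [-0.5, 1.6, 6.7]
opening: 0.0009
grip_force: 3.4
```

>>> step_arm(plan=[[1,0,0,-0.03,0],[1,0,0,-0.07,0],[-0.1,0,0.03,-0.07,0],[-0.1,0,0.07,-0.07,0],[-0.1,0,0.07,-0.07,0],[-0.1,0,0.07,-0.07,0]])

```text
time: 15.82
tool_pos: [0.5147, -0.2577, 0.1327]
tool_rot: [-3.141, -0.0, -3.04]
contact_force: [-0.5, -1.3, 1.0]
opening: 0.036
grip_force: 0.0
```

```bash
python3 - <<'E'
from cell import *
from h import *
s=observe();c=read_camera("wrist");z=c["range_z"];v,u=np.mgrid[:480,:640]
P=np.stack([(u-c["cx"])/c["fx"]*z,(v-c["cy"])/c["fy"]*z,z],-1)@c["T_tool_cam"][:3,:3].T+c["T_tool_cam"][:3,3]
cv2.imwrite("pics/w2.png",c["img"][...,::-1])
print(s["tool_pos"],s["opening"])
m=(z>0)&(abs(P[...,1])<.055)&(P[...,2]<-.02)&(P[...,2]>-.07)&(abs(P[...,0])<.03)
for sg in(-1,1):
    q=P[m&(P[...,1]*sg>0)]
    if len(q):print(sg,len(q),q[:,2].max(),np.percentile(q[:,2],95),np.percentile(abs(q[:,1]),[2,98]))
m=(z>0)&(np.hypot(P[...,0],P[...,1])<.022)&(P[...,2]>-.015); q=P[m];t=np.percentile(q[:,2],5);q=q[q[:,2]<t+.005]; print("thumb tool",fit(q[:,:2]),t)
E
```

```text
[ 0.51470422 -0.25767798  0.13266706] 0.036043436221642446
-1 1320 -0.03358003784068922 -0.037428956865800576 [0.01844889 0.03192321]
1 1321 -0.032798039681661284 -0.03736656364468749 [0.01721964 0.03077904]
thumb tool (-0.0005335786263458431, 0.0008418691577389836, 0.013112454675137997) 0.015025919902515034
```

View pics/w2.png

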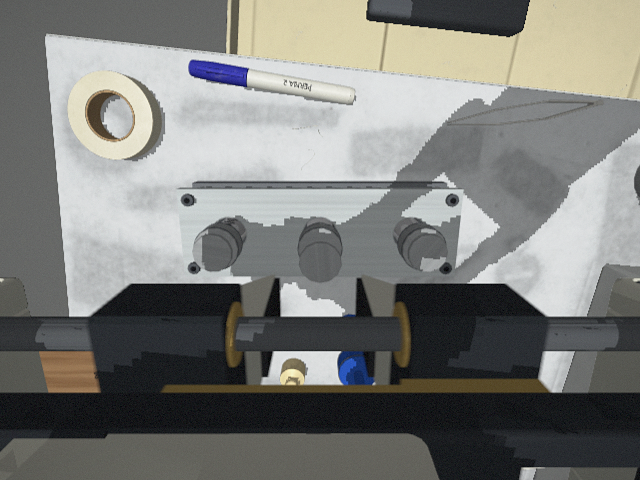

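The wrist view shows the open fingers at (260,290) and (375,290) straddling syringe B at (320,255). The tips are still at −34 mm and the offset is under 1 mm. I'm descending to grip the collar.

>>> step_arm(plan=[[-0.1,0,0,0,0],[-0.1,0,0.001,0.03,0],[-0.1,0,0.001,0.06,0],[-0.1,0,0.001,0.08,0],[-0.1,0,0.001,0.092,0],[-0.1,0,0.001,0.101,0],[-0.1,0,0.001,0.101,0]], grip_force=20)

```text
time: 16.75
tool_pos: [0.5145, -0.2564, 0.0316]
tool_rot: [3.141, -0.0, -3.041]
contact_force: [-0.1, -0.5, -0.4]
opening: 0.0505
grip_force: 0.0
```

>>> step_arm(plan=[[1,0,0,0,0],[1,0,0,0,0],[1,0,0,0,0],[1,0,0,0,0],[1,0,0,0,0]], grip_force=20)

```text
time: 17.38
tool_pos: [0.515, -0.2565, 0.0324]
tool_rot: [-3.141, 0.001, -3.04]
contact_force: [-0.4, 1.0, 4.2]
opening: 0.0293
grip_force: 20.0
```

>>> step_arm(plan=[[1,0,0,-0.005,0],[1,0,0,-0.015,0],[1,0,0,-0.03,0],[1,0,0,-0.045,0],[1,0,0,-0.06,0],[1,0,0,-0.08,0],[1,0,0,-0.1,0],[1,0,0,-0.12,0],[1,0,0,-0.125,0],[1,0,0,-0.125,0]])

```text
time: 18.62
tool_pos: [0.5146, -0.2563, 0.1571]
tool_rot: [-3.141, 0.0, -3.04]
contact_force: [0.2, 0.4, -1.3]
opening: 0.0293
grip_force: 20.0
```

>>> step_arm(plan=[[1,0.005,0.03,-0.005,0],[1,0.012,0.08,-0.005,0],[1,0.02,0.13,-0.005,0],[1,0.025,0.18,-0.005,0],[1,0.033,0.23,-0.005,0],[1,0.038,0.27,-0.005,0],[1,0.04,0.29,-0.005,0],[1,0.04,0.2985,-0.005,0],[1,0.04,0.2985,-0.005,0],[1,0.04,0.2985,-0.005,0]])

```text
time: 19.88
tool_pos: [0.4448, 0.0358, 0.1617]
tool_rot: [-3.141, -0.0, -3.041]
contact_force: [0.1, 0.3, 0.4]
opening: 0.0292
grip_force: 20.0
```

```bash
python3 - <<'E'
from cell import *
from h import *
s=observe();print(s["tool_pos"],s["opening"])
c=read_camera("scene");W=cloud(c)
k=c["R"]@s["tool_pos"]+c["t"];u=int(c["fx"]*k[0]/k[2]+c["cx"]);v=int(c["fy"]*k[1]/k[2]+c["cy"]);print(u,v)
i=c["img"][max(v-80,0):v+100,max(u-100,0):u+100];cv2.imwrite("pics/s3.png",cv2.resize(i,None,fx=3,fy=3)[...,::-1])
t=read_camera("top");Wt=cloud(t);vv,uu=np.mgrid[:480,:640]
for w in(W,):
    x,y,_=s["tool_pos"];m=(abs(w[...,0]-x)<.016)&(abs(w[...,1]-y)<.016)
    for a in np.arange(.11,.2,.008):
        q=w[m&(abs(w[...,2]-a)<.004)]
        if len(q)>3:print(a.round(3),len(q),q.mean(0).round(4),np.ptp(q[:,1]).round(4))
E
```

```text
[0.44483039 0.0358378  0.16169174] 0.029208532735621448
241 234
0.142 9 [0.4372 0.034  0.1451] 0.0154
0.15 32 [0.439  0.0308 0.1505] 0.0192
0.158 31 [0.4375 0.0315 0.158 ] 0.0181
0.166 39 [0.4385 0.0316 0.1661] 0.0191
0.174 30 [0.4382 0.031  0.174 ] 0.0176
0.182 36 [0.4375 0.0318 0.1818] 0.0187
0.19 38 [0.4376 0.0318 0.19  ] 0.0193
0.198 18 [0.4371 0.0343 0.1971] 0.0246
```

View pics/s3.png

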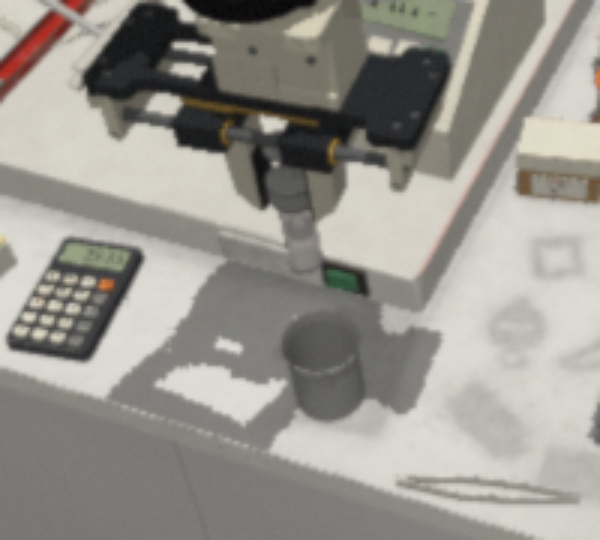

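The scene shows the syringe upright between the fingers at (290,210), its nozzle above the beaker mouth (322,340). I'm lowering it gently.

>>> step_arm(plan=[[1,0,0,0.025,0],[1,0,0,0.05,0],[1,0,0,0.07,0],[1,0,0,0.09,0],[1,0,0,0.105,0],[1,0,0,0.115,0],[1,0,0,0.121,0],[1,0,0,0.124,0],[1,0,0,0.125,0],[1,0,0,0.126,0]])

```text
time: 21.22
tool_pos: [0.445, 0.0366, 0.0362]
tool_rot: [-3.142, 0.001, -3.04]
contact_force: [-0.2, 0.3, -0.9]
opening: 0.0295
grip_force: 20.0
```

>>> step_arm(plan=[[1,0,0,0.0005,0],[1,0,0,0.001,0],[1,0,0,0.001,0]])

```text
time: 21.6
tool_pos: [0.4447, 0.0366, 0.0349]
tool_rot: [3.141, 0.0, -3.04]
contact_force: [0.1, 0.2, -2.0]
opening: 0.0292
grip_force: 20.0
```

>>> step_arm(plan=[[1,0,0,0.0005,0],[1,0,0,0.001,0],[1,0,0,0.0015,0],[1,0,0,0.002,0],[1,0,0,0.002,0]])

```text
time: 22.22
tool_pos: [0.4446, 0.0366, 0.0329]
tool_rot: [3.141, -0.0, -3.04]
contact_force: [-0.1, -0.0, -0.9]
opening: 0.0292
grip_force: 20.0
```

>>> step_arm(plan=[[1,0,0,0.0005,0],[1,0,0,0.001,0],[1,0,0,0.0015,0],[1,0,0,0.0015,0]])

```text
time: 22.72
tool_pos: [0.4454, 0.0366, 0.0321]
tool_rot: [-3.141, 0.002, -3.04]
contact_force: [-0.3, 0.2, 6.2]
opening: 0.0294
grip_force: 20.0
```

>>> step_arm(plan=[[0.3,0,0,-0.001,0],[0.2,0,0,-0.001,0],[0.1,0,0,-0.001,0],[0,0,0,-0.001,0],[-0.2,0,0,-0.001,0],[-0.5,0,0,-0.001,0],[-1,0,0,-0.001,0],[-1,0,0,-0.001,0],[-1,0,0,-0.001,0],[-1,0,0,-0.001,0]])

```text
time: 23.98
tool_pos: [0.4447, 0.0366, 0.0324]
tool_rot: [3.142, 0.0, -3.04]
contact_force: [-0.0, 0.7, 0.8]
opening: 0.0918
grip_force: 0.0
```

>>> step_arm(plan=[[-1,0,0,-0.01,0],[-1,0,0,-0.03,0],[-1,0,0,-0.06,0],[-1,0,0,-0.1,0],[-1,0,0,-0.15,0],[-1,0,0,-0.18,0],[-1,0,0,-0.18,0],[-1,0,0,-0.18,0]])

```text
time: 24.98
tool_pos: [0.4441, 0.0366, 0.2119]
tool_rot: [3.141, -0.001, -3.04]
contact_force: [-0.9, 0.5, 0.1]
opening: 0.0922
grip_force: 0.0
```

```bash
python3 - <<'E'
from cell import *
from h import *
c=read_camera("scene");i=c["img"][220:330,220:470]
cv2.imwrite("pics/s4.png",cv2.resize(i,None,fx=3,fy=3)[...,::-1])
thumbs()
E
```

```text
scene A 76 [0.0984 0.0994 0.1006]
scene B 0 None
scene C 81 [0.0982 0.0993 0.1002]
top A 108 [0.0978 0.0991 0.1002]
top B 0 None
top C 106 [0.0981 0.0994 0.1006]
```

View pics/s4.png

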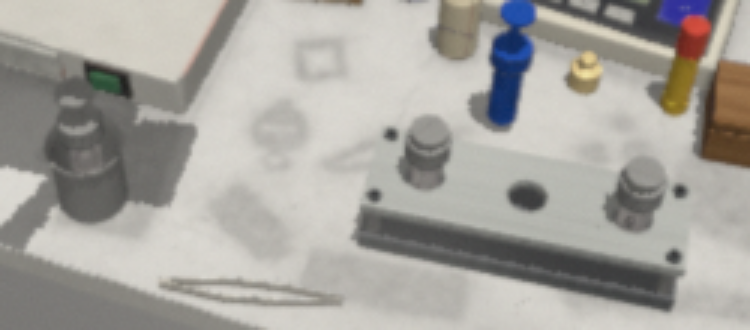

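The picture shows the binding syringe standing in the beaker, slightly leaning (crop (85,130)). A (427,150) and C (640,190) are home and upright, with thumbs at ≈0.0993, about 25.7 mm in. The rest is undisturbed and the arm is clear, so I'm handing in.

```bash
python3 -c "
from cell import *
print(hand_in())"
```

```text
the job is handed in; nothing more can be done
None
```

I handed the job in at about 25 s: the two sound syringes, in the end stations, are pushed fully home and still standing in the rack, and the middle one, which binds, stands nozzle down in the beaker; the hand-in returned no verdict.

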